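Dispense one spacer and push it onto the blue mark

TASK

Press the red plunger of the spacer feeder all the way down once, so that it ejects a single brass spacer onto the bench, and let the plunger spring back up. Then push that spacer with the fingertips along the bench until it lies wholly on the round blue mark. Pick nothing up, leave the other spacers in the feeder, and do not disturb the loose things standing around.

Things in the scene. Friction and masses are not known exactly. Their poses are not given: they have to be found in the camera images.
- feeder: Spacer feeder, fixed to the bench: low blue base, 45 mm wide, 17 mm high (screws 20 mm), with a clear magazine tube near its front and a plunger tower with a red cap behind that. Origin: on the bench, on the tube's axis. Its x axis points from the tube to the plunger, 52 mm away; the base spans x -18 (open front, where spacers come out) to +82 mm and y -22 to +22 mm. It has no floor: spacers slide on the bench.
- magazine (a point): Centre of the top of the clear magazine tube (36 mm outside diameter), 46 mm above the bench. A full press drives a tongue under it that pushes the lowest spacer out of the front, along the feeder's -x, and leaves it on the bench with its centre 47 to 60 mm from the tube's axis (a fast press shoots it farther); on release the tongue goes back in and the next spacer drops.
- plunger_top (a point): Centre of the flat top of the red plunger cap (25 mm diameter, 7.5 mm thick), 85 mm above the bench when the plunger is up; it goes down with the cap.
- plunger (a joint): How far the plunger is pressed: 0 up, 0.022 m fully down against a solid stop. A spring returns it; about 2 N starts it and about 5 to 7 N holds it fully down, a little more when it is pressed fast.
- spacer_a_center (a point): Centre of the lowest brass spacer in the magazine, the one that is ejected: a round disc of 24 mm diameter, 10 mm high, about 20 g; its centre is 5 mm above the bench when it lies flat. Its z axis points up.
- spacer_b_center (a point): Centre of the second spacer of the stack, same size; it stays in the magazine and drops to the bottom of it after the press.
- spacer_c_center (a point): Centre of the third, uppermost spacer of the stack, same size; it stays in the magazine.
- blue_mark: Round blue mark of thin foil with a narrow white rim, 56 mm across the blue, flat on the bench (no step to slide over). Origin: its centre.
- yellow_mark: Round yellow mark of the same size, not used in this job. Blue and yellow lie to the left and right of the feeder's front, either way round. Origin: its centre.
- small_cap: Loose pale stepped cap, 25 mm diameter, 23 mm high. Origin: centre of its underside. To be left alone.
- flux_bottle: Loose small bottle with a black cap, 38 mm diameter, 69 mm high. Origin: centre of its underside. To be left alone.
- solder_spool: Loose small solder spool with red flanges, 48 mm diameter, 50 mm high. Origin: centre of its underside. To be left alone.
- terminal_block: Loose grey terminal block, 36 x 58 x 48 mm high. Origin: centre of its underside. To be left alone.
- tape_roll: Loose roll of black tape lying flat, 62 mm diameter, 19 mm high. Origin: centre of its underside. To be left alone.
- spacer_a: The lowest spacer itself; origin: centre of its underside, z axis up.
Mind the look-alikes: they are no part of the job. What is shaped like the part that bears spacer_c_center but pink is not meant.

How it is judged:
By the outcome, as a careful person would: the job done as asked, in the order asked, and still so for the second after the job is handed in, with the robot touching nothing.
It also fails if it takes over 48 s, if anything falls off the work surface, if the arm or the gripper's body presses on something with over 40 N, if the wrist force passes 120 N, or if a joint passes its speed limit or range.

ROBOT

A 6-joint arm with a two-finger parallel gripper is mounted at the origin on a cart in front of the work surface, level with it; the furniture and walls round the work are solid. World frame = base frame: x ahead of the robot, y to its left, z up, the work surface at z = 0. Lengths are in m, angles in rad, forces in N, time in s.
With the tool pointing down it reaches from about 0.425 to 0.95 m from the base axis. Payload 3.5 kg.
Tool frame: the origin (TCP) lies at the very end of the fingers, on their centre line; the grasp point (between the pads) lies 19 mm behind it; z points along the fingers, y is the line along which they close (so a half turn about z gives the same grasp; the last joint's range is limited). The gripper opens to 85 mm and grips with 20 to 120 N. Pads are 22 mm wide; open, the fingers measure 114 mm over their backs; the gripper's body (76 mm by 85 mm) begins 54 mm behind the grasp point. The pads swing forward as they close: fully open they stand 13 mm farther back than shut.
Start: joints at [1.17, 0.286, 1.577, -0, 1.279, -0.15], TCP at [0.167, 0.654, 0.231] pointing down, gripper open.
Joint ranges: [-2.77, 2.77], [-0.9, 2.22], [0.21, 2.48], [-1.53, 4.67], [0.24, 2.81], [-2.84, 2.84]. Speed limits (rad/s): [2.79, 2.79, 3.14, 3.14, 3.14, 3.14].

INTERFACE

Orientations are given as a unit quaternion [x, y, z, w].
In Python, from plant import ctrl, optics, sign_off gives the robot as it stands.
- The arm moves only by the shell command python3 -m creep 'ROWS' [FORCE]. ROWS is JSON, a list of rows, each an object of numbers: "x", "y", "z": the shift along the tool's x, y, z in mm; "rx", "ry", "rz": the turn, a rotation vector about the tool's x, y, z in degrees; "grip": the opening, from 0 (shut) to 1 (fully open). In form: [{"x": .., "y": .., "z": .., "rx": .., "ry": .., "rz": .., "grip": ..}, ...]. A call has exactly 10 rows; each row shifts and turns the commanded pose from where the row before left it, along the tool's axes as they then stand; what a row does not reach is not made up. A row lasts 1/12 s, in which the tool goes at most 41.7 mm and 7.16 degrees, less where a joint would pass 70% of its speed; a pose out of reach is approached as far as the arm can. A call with a gripper value outside its range is refused whole. The fingers move at their own pace and stop on an object; FORCE is the grip in N (left out, the last holds). Time passes only in rows, so rows that do not move let the fingers close, or fill a call up. It gives the time, the measured TCP pose, the force, the opening and the grip force at its end, in the units of the state.
- ctrl.get_state(): the state, without advancing time (a new reading comes with each control period).
- optics.read_camera(name): name is "side" or "top" or "wrist"; returns a dict with "color" (420x560x3 uint8, blue, green, red), "K" (3x3 intrinsics, pixels), "R" (3x3) and "t" (3): a world point X has camera coordinates R X + t. Camera axes: x right, y down, z forward; pixel columns grow to the right and rows downward; lengths in m; the calibration is good to about 2 mm. A picture is of the moment at which its call begins. There is no depth.
- sign_off(): hands the job in; it is judged then, once.
The state is a dict: "time": time; "qpos": joint angles; "dq": joint speeds; "joint_efforts": joint torques, N m; "eef_pos": TCP position; "tcp_rot": TCP orientation; "contact_force": force on the tool from outside, world axes, zero at the start; "wrist_torque": the same for the moment, N m; "opening": opening from 0.0 (shut) to 1.0 (fully open); "finger_force": force on a finger pad.
Only numpy, scipy, OpenCV 4.12 (cv2) and the standard library are available. Lean on these libraries where they do the work, as an engineer would, in place of code of your own. Each camera call takes 0.05 s, during which the arm holds its last target. There are 200 camera calls.

## Working session

There is one attempt and no reset: what is moved stays moved. The work goes in short steps, Python scripts to look and compute and a shell command to move; the robot and the scene stay as the last step left them, time stands still between calls to the robot, and variables do not carry over. Pictures are saved under pics/ and viewed, at most 10 in all, crops included, and the job is handed in when it is done.

```bash
ls; mkdir -p pics; python3 - <<'E'
from plant import ctrl, optics
import cv2,pickle
d={}
for n in("top","side"):
    c=optics.read_camera(n);d[n]=c;cv2.imwrite(f"pics/{n}0.png",c["color"]);print(n,c["K"],c["R"],c["t"])
pickle.dump(d,open("cams.pkl","wb"))
s=ctrl.get_state();print(s["time"],s["eef_pos"],s["tcp_rot"],s["opening"])
E
```

```text
pics
top [[507.77791292   0.         277.51930909]
 [  0.         507.77791292 208.2179668 ]
 [  0.           0.           1.        ]] [[-0.02180312 -0.99953568 -0.02128483]
 [-0.99723295  0.02325648 -0.07060869]
 [ 0.07107091  0.01968644 -0.99727698]] [0.15133521 0.67175264 0.89640105]
side [[458.85699242   0.         270.40551106]
 [  0.         458.85699242 207.17951877]
 [  0.           0.           1.        ]] [[-0.98669606 -0.16045987  0.02614401]
 [-0.09776885  0.45716781 -0.88399029]
 [ 0.12989277 -0.87478581 -0.46677366]] [0.70698895 0.08206526 0.94969276]
0.1 [0.16727728 0.65333065 0.23007506] [ 1.25098544e-01  9.92143759e-01 -1.01727121e-03 -2.86090118e-04] 1.0006584348611418
```

View pics/top0.png

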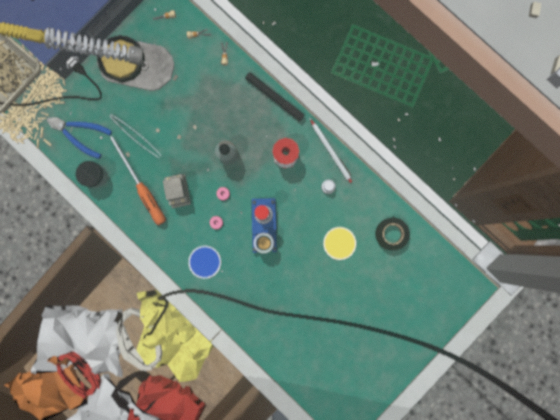

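View pics/side0.png

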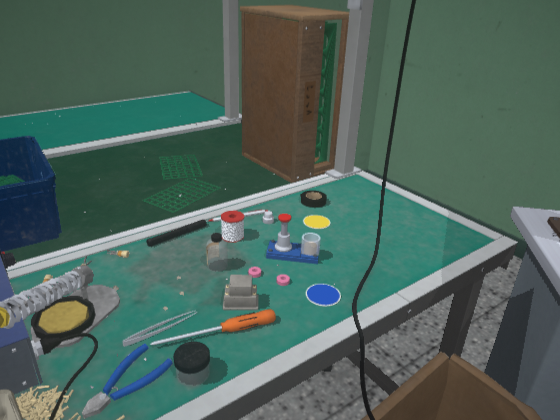

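Top view: the feeder has its red cap at (263,214) and clear tube at (264,243). The blue mark is at (205,262), the yellow mark at (340,243). Possible confusions: red spool (286,152) versus the plunger cap (263,214), and pink rings (223,194) and (216,222) versus the brass spacers, which are inside the tube. The plunger is the cap on the blue base. The side view agrees: cap (285,218), tube (311,243), blue mark (323,294).

```bash
cat > h.py <<'E'
import numpy as np,cv2,pickle
from scipy.spatial.transform import Rotation as Ro
def ray(c,p,z):
    d=c["R"].T@np.linalg.inv(c["K"])@[p[0],p[1],1.];o=-c["R"].T@c["t"]
    return o+d*(z-o[2])/d[2]
def proj(c,X):
    v=c["K"]@(c["R"]@np.array(X)+c["t"]);return v[:2]/v[2]
def blobs(c,lo,hi,roi,amin=20):
    x0,y0,x1,y1=roi;h=cv2.cvtColor(c["color"][y0:y1,x0:x1],cv2.COLOR_BGR2HSV)
    m=cv2.inRange(h,lo,hi)
    n,l,s,ce=cv2.connectedComponentsWithStats(m)
    return [(ce[i]+[x0,y0],s[i]) for i in range(1,n) if s[i][4]>=amin]
E
python3 - <<'E'
from h import *
np.set_printoptions(precision=4,suppress=True)
d=pickle.load(open("cams.pkl","rb"))
T,S=d["top"],d["side"]
for n,c,R1,R2 in(("top",T,(170,180,370,290),(245,190,285,258)),("side",S,(250,205,350,310),(270,205,300,232))):
    for nm,lo,hi,roi,z in(("blue",(105,150,60),(130,255,255),R1,0),("yel",(22,100,100),(35,255,255),R1,0),("red",(0,150,80),(6,255,255),R2,.085),("red2",(172,150,80),(180,255,255),R2,.085)):
        for ce,s in blobs(c,lo,hi,roi): print(n,nm,ce,s,ray(c,ce,z))
print("tube top",ray(T,(264,243),.046))
for nm,p in dict(pink1=(223,194),pink2=(216,222),cap=(329,187),block=(176,190),bottle=(224,150),tape=(393,235)).items():print(nm,ray(T,p,.02))
cr=cv2.resize(T["color"][175:285,180:310],None,fx=3,fy=3,interpolation=2);c2=cv2.resize(S["color"][200:310,230:360],None,fx=3,fy=3,interpolation=2)
cv2.imwrite("pics/crop.png",np.hstack([cr,c2]))
E
```

```text
top blue [204.3591 261.5193] [ 22  69  26  26 543] [0.5808 0.2747 0.    ]
top yel [339.4233 242.9271] [156  49  28  29 645] [0.6097 0.0234 0.    ]
top red [261.3962 212.    ] [ 11  17  12  11 106] [0.6649 0.1625 0.085 ]
side blue [290.0104 254.5375] [ 16  36  52  23 480] [0.6516 0.1615 0.    ]
side blue [322.7792 294.0146] [ 57  80  32  19 480] [0.5813 0.271  0.    ]
side yel [316.26 221.4 ] [ 54  11  26  12 250] [0.6108 0.0197 0.    ]
side red [284.3553 217.2895] [ 9  9 12  8 76] [0.6653 0.1681 0.085 ]
tube top [0.6125 0.161  0.046 ]
pink1 [0.7038 0.2356 0.02  ]
pink2 [0.6528 0.2492 0.02  ]
cap [0.712  0.0413 0.02  ]
block [0.7133 0.3221 0.02  ]
bottle [0.7853 0.2326 0.02  ]
tape [ 0.6219 -0.0717  0.02  ]
```

View pics/crop.png

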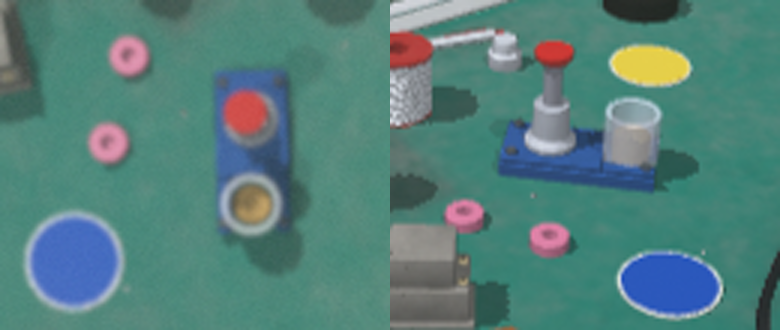

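The crop confirms the feeder: red cap on the blue base, with brass visible in the open tube. A hanging black cable appears in both views, so I'll check its location before moving and work out the shifts in tool axes.

```bash
python3 - <<'E'
from h import *
from plant import ctrl
np.set_printoptions(precision=3,suppress=True)
d=pickle.load(open("cams.pkl","rb"));T,S=d["top"],d["side"]
def cen(c):return -c["R"].T@c["t"]
print(cen(T),cen(S))
poly=np.array([(165,295),(200,290),(250,303),(300,314),(350,320),(400,333),(450,355),(500,388),(560,418)],float)
P=np.vstack([np.linspace(poly[i],poly[i+1],20) for i in range(len(poly)-1)])
for p in [(414,0),(405,60),(398,120),(388,190),(375,245),(358,300),(360,350),(370,410)]:
    dv=S["R"].T@np.linalg.inv(S["K"])@[p[0],p[1],1.];o=cen(S)
    best=min(((np.abs(P-proj(T,o+dv*s)).sum(1).min(),s) for s in np.linspace(.05,2,1500)))
    print(p,best,o+dv*best[1])
s=ctrl.get_state();R=Ro.from_quat(s["tcp_rot"]);print(R.as_matrix())
print("to above cap [tool mm]",R.inv().apply(np.array([.665,.164,.125])-s["eef_pos"])*1e3)
E
```

```text
[0.609 0.118 0.945] [0.582 0.907 0.497]
(414, 0) (np.float64(0.4759396987267337), np.float64(0.8799533022014677)) [ 0.464 -0.089  0.445]
(405, 60) (np.float64(0.30454532909385534), np.float64(0.9293862575050035)) [ 0.463 -0.086  0.334]
(398, 120) (np.float64(0.34121395537630406), np.float64(0.9853235490326886)) [ 0.458 -0.085  0.21 ]
(388, 190) (np.float64(0.08204234999976734), np.float64(1.0217478318879254)) [ 0.46  -0.047  0.061]
(375, 245) (np.float64(0.5160497702084967), np.float64(0.8968645763842562)) [0.49  0.123 0.019]
(358, 300) (np.float64(0.26885083039937285), np.float64(0.7147431621080721)) [0.526 0.326 0.039]
(360, 350) (np.float64(0.337531471513131), np.float64(0.8513342228152102)) [ 0.503  0.256 -0.13 ]
(370, 410) (np.float64(0.36075188104865674), np.float64(1.0269513008672448)) [ 0.451  0.18  -0.377]
[[-0.969  0.248 -0.001]
 [ 0.248  0.969 -0.002]
 [ 0.    -0.002 -1.   ]]
to above cap [tool mm] [-603.645 -350.244  105.618]
```

```bash
python3 - <<'E'
from h import *
np.set_printoptions(precision=3,suppress=True)
d=pickle.load(open("cams.pkl","rb"));T,S=d["top"],d["side"]
# dark mask centreline in top per column, side per row
g=T["color"].max(2).astype(int)
P=[]
for u in range(170,556,2):
    lo=285 if u<300 else 300
    hi=325 if u<350 else 420
    col=g[lo:hi,u];v=lo+col.argmin()
    if col.min()<55:P.append((u,v))
P=np.array(P,float);print(len(P),P[::15].astype(int).tolist())
gs=S["color"].max(2).astype(int);o=-S["R"].T@S["t"]
for v in range(0,420,25):
    seg=gs[v,345:425];u=345+seg.argmin()
    dv=S["R"].T@np.linalg.inv(S["K"])@[u,v,1.]
    ss=np.linspace(.1,1.4,1300);e=np.array([np.linalg.norm(P-proj(T,o+dv*s),axis=1).min() for s in ss])
    idx=[i for i in range(1,len(ss)-1) if e[i]<2.5 and e[i]<=e[max(0,i-15):i+16].min()]
    print((u,v),seg.min(),[(round(e[i],1),(o+dv*ss[i]).round(3).tolist()) for i in idx])
cr=np.vstack([T["color"][270:420,150:550]]);cv2.imwrite("pics/cab.png",cv2.resize(np.hstack([T["color"][230:420,150:400],S["color"][180:370,300:450]]),None,fx=2,fy=2))
E
```

```text
45 [[464, 362], [496, 381], [526, 400]]
(np.int64(413), 0) 30 [(np.float64(0.3), [0.465, -0.092, 0.445])]
(np.int64(409), 25) 30 [(np.float64(0.4), [0.466, -0.09, 0.4])]
(np.int64(403), 50) 30 [(np.float64(0.8), [0.471, -0.082, 0.354])]
(np.int64(400), 75) 31 []
(np.int64(395), 100) 32 []
(np.int64(391), 125) 32 []
(np.int64(387), 150) 35 []
(np.int64(384), 175) 42 []
(np.int64(381), 200) 40 []
(np.int64(378), 225) 40 []
(np.int64(375), 250) 48 []
(np.int64(365), 275) 44 []
(np.int64(353), 300) 44 []
(np.int64(356), 325) 37 []
(np.int64(362), 350) 30 []
(np.int64(360), 375) 26 []
(np.int64(366), 400) 23 []
```

View pics/cab.png

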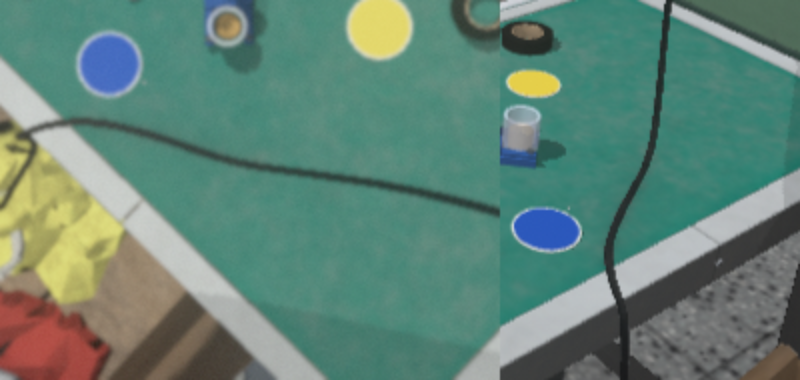

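The picture shows a cable running from the upper right, near the bench in front of the feeder, and over the front edge. I'll redo the triangulation with a looser threshold.

```bash
python3 - <<'E'
from h import *
d=pickle.load(open("cams.pkl","rb"));T,S=d["top"],d["side"]
g=T["color"].max(2).astype(int)
P=np.array([(u,np.interp(u,[164,185,210,260,300,360,400,450,500,556],[296,290,293,309,315,323,335,355,385,417])) for u in range(164,556)])
Q=[]
for u,v in P:
    v=int(v);u=int(u);lo=max(v-9,0);c=g[lo:v+10,u];Q.append((u,lo+c.argmin()))
P=np.array(Q,float)
gs=S["color"].max(2).astype(int);o=-S["R"].T@S["t"]
for v in range(0,420,20):
    seg=gs[v,345:425];u=345+seg.argmin()
    dv=S["R"].T@np.linalg.inv(S["K"])@[u,v,1.]
    ss=np.linspace(.1,1.4,1300);e=np.array([np.linalg.norm(P-proj(T,o+dv*s),axis=1).min() for s in ss])
    idx=[i for i in range(1,len(ss)-1) if e[i]<2 and e[i]<=e[max(0,i-25):i+26].min()]
    print((int(u),v),[(o+dv*ss[i]).round(3).tolist() for i in idx])
E
```

```text
(413, 0) [[0.465, -0.092, 0.445]]
(410, 20) [[0.465, -0.091, 0.409]]
(406, 40) [[0.467, -0.087, 0.372]]
(402, 60) [[0.47, -0.078, 0.335]]
(398, 80) [[0.472, -0.074, 0.296]]
(395, 100) [[0.474, -0.06, 0.259]]
(392, 120) [[0.475, -0.046, 0.22]]
(389, 140) [[0.478, -0.022, 0.185]]
(386, 160) [[0.48, 0.002, 0.15]]
(383, 180) [[0.484, 0.034, 0.119]]
(381, 200) [[0.484, 0.058, 0.086]]
(379, 220) [[0.486, 0.091, 0.057]]
(378, 240) [[0.486, 0.127, 0.033]]
(372, 260) [[0.498, 0.184, 0.023]]
(364, 280) [[0.522, 0.329, 0.081], [0.512, 0.227, 0.008]]
(353, 300) [[0.532, 0.302, 0.02]]
(355, 320) [[0.527, 0.332, 0.005], [0.523, 0.294, -0.028]]
(360, 340) [[0.517, 0.354, -0.015], [0.506, 0.259, -0.104]]
(362, 360) [[0.51, 0.362, -0.048], [0.495, 0.249, -0.162]]
(363, 380) [[0.505, 0.369, -0.084], [0.486, 0.24, -0.223]]
(366, 400) [[0.495, 0.374, -0.122], [0.473, 0.239, -0.279]]
```

The cable drops from the right onto the bench well in front of the feeder (x≈0.48–0.53). The work zone is clear of it, so I'll go above the cap with the fingers shut.

```bash
python3 -m creep '[{"x":-30,"y":-17,"z":2,"grip":0},{"x":-30,"y":-17,"z":2,"grip":0},{"x":-30,"y":-17,"z":2,"grip":0},{"x":-30,"y":-17,"z":2,"grip":0},{"x":-30,"y":-18,"z":2,"grip":0},{"x":-30,"y":-18,"z":2,"grip":0},{"x":-30,"y":-18,"z":2,"grip":0},{"x":-30,"y":-18,"z":2,"grip":0},{"x":-30,"y":-18,"z":2,"grip":0},{"x":-30,"y":-18,"z":2,"grip":0}]' && python3 -m creep '[{"x":-30,"y":-17,"z":8,"grip":0},{"x":-30,"y":-17,"z":8,"grip":0},{"x":-30,"y":-17,"z":8,"grip":0},{"x":-30,"y":-17,"z":8,"grip":0},{"x":-30,"y":-18,"z":8,"grip":0},{"x":-30,"y":-18,"z":8,"grip":0},{"x":-30,"y":-18,"z":8,"grip":0},{"x":-30,"y":-18,"z":8,"grip":0},{"x":-30,"y":-18,"z":8,"grip":0},{"x":-30,"y":-18,"z":8,"grip":0}]' && python3 -m creep '[{"rz":7,"grip":0},{"rz":7,"grip":0},{"rz":7,"grip":0},{"rz":7,"grip":0},{"rz":7,"grip":0},{"rz":7,"grip":0},{"rz":7,"grip":0},{"rz":7,"grip":0},{"rz":7,"grip":0},{"rz":7,"grip":0}]'
python3 - <<'E'
from h import *
from plant import ctrl,optics
np.set_printoptions(precision=4,suppress=True)
s=ctrl.get_state();R=Ro.from_quat(s["tcp_rot"]);print(s["time"],s["eef_pos"],s["qpos"],s["opening"],s["contact_force"],R.as_matrix())
w=optics.read_camera("wrist");pickle.dump(w,open("w.pkl","wb"));cv2.imwrite("pics/w1.png",w["color"])
for z in(.085,.0):print("proj",proj(w,[.665,.164,z]),proj(w,[.6125,.161,.046]))
E
```

```text
0.1 [0.1673 0.6533 0.2301] [ 1.17    0.2871  1.578  -0.      1.2786 -0.15  ] 1.0006584348611418 [ 0.6526  0.9764 -1.0802] [[-0.9687  0.2482 -0.0008]
 [ 0.2482  0.9687 -0.0019]
 [ 0.0003 -0.0021 -1.    ]]
proj [ 40.8877 586.2493] [ 40.4661 532.3992]
proj [ 74.1319 518.1691] [ 40.4661 532.3992]$[0]: bad value
```

View pics/w1.png

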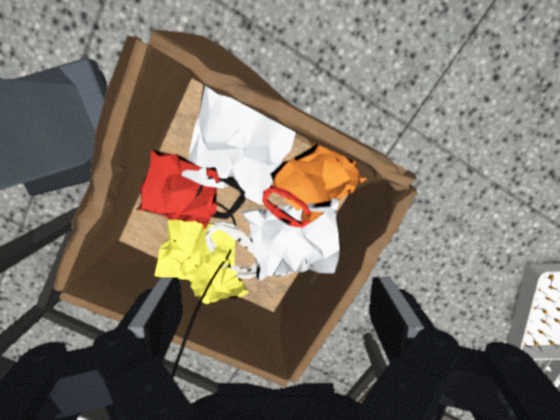

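The wrist view shows the open fingers over the bin, because the call was refused and nothing moved. I'll retry with every key present.

```bash
python3 -m creep '[{"x":-30,"y":-17,"z":2,"rx":0,"ry":0,"rz":0,"grip":0},{"x":-30,"y":-17,"z":2,"rx":0,"ry":0,"rz":0,"grip":0},{"x":-30,"y":-17,"z":2,"rx":0,"ry":0,"rz":0,"grip":0},{"x":-30,"y":-17,"z":2,"rx":0,"ry":0,"rz":0,"grip":0},{"x":-30,"y":-18,"z":2,"rx":0,"ry":0,"rz":0,"grip":0},{"x":-30,"y":-18,"z":2,"rx":0,"ry":0,"rz":0,"grip":0},{"x":-30,"y":-18,"z":2,"rx":0,"ry":0,"rz":0,"grip":0},{"x":-30,"y":-18,"z":2,"rx":0,"ry":0,"rz":0,"grip":0},{"x":-30,"y":-18,"z":2,"rx":0,"ry":0,"rz":0,"grip":0},{"x":-30,"y":-18,"z":2,"rx":0,"ry":0,"rz":0,"grip":0}]'
```

```text
time: 0.98
eef_pos: [0.4152, 0.4074, 0.2109]
tcp_rot: [0.125, 0.992, -0.0, -0.0]
contact_force: [0.9, -0.1, 0.2]
opening: -0.002
finger_force: 0.0
```

```bash
python3 -m creep '[{"x":-30,"y":-17,"z":8,"rx":0,"ry":0,"rz":0,"grip":0},{"x":-30,"y":-17,"z":8,"rx":0,"ry":0,"rz":0,"grip":0},{"x":-30,"y":-17,"z":8,"rx":0,"ry":0,"rz":0,"grip":0},{"x":-30,"y":-17,"z":8,"rx":0,"ry":0,"rz":0,"grip":0},{"x":-30,"y":-18,"z":8,"rx":0,"ry":0,"rz":0,"grip":0},{"x":-30,"y":-18,"z":8,"rx":0,"ry":0,"rz":0,"grip":0},{"x":-30,"y":-18,"z":8,"rx":0,"ry":0,"rz":0,"grip":0},{"x":-30,"y":-18,"z":8,"rx":0,"ry":0,"rz":0,"grip":0},{"x":-30,"y":-18,"z":8,"rx":0,"ry":0,"rz":0,"grip":0},{"x":-30,"y":-18,"z":8,"rx":0,"ry":0,"rz":0,"grip":0}]' && python3 -m creep '[{"x":0,"y":0,"z":0,"rx":0,"ry":0,"rz":7,"grip":0},{"x":0,"y":0,"z":0,"rx":0,"ry":0,"rz":7,"grip":0},{"x":0,"y":0,"z":0,"rx":0,"ry":0,"rz":7,"grip":0},{"x":0,"y":0,"z":0,"rx":0,"ry":0,"rz":7,"grip":0},{"x":0,"y":0,"z":0,"rx":0,"ry":0,"rz":7,"grip":0},{"x":0,"y":0,"z":0,"rx":0,"ry":0,"rz":7,"grip":0},{"x":0,"y":0,"z":0,"rx":0,"ry":0,"rz":7,"grip":0},{"x":0,"y":0,"z":0,"rx":0,"ry":0,"rz":7,"grip":0},{"x":0,"y":0,"z":0,"rx":0,"ry":0,"rz":7,"grip":0},{"x":0,"y":0,"z":0,"rx":0,"ry":0,"rz":7,"grip":0}]'
python3 - <<'E'
from h import *
from plant import ctrl,optics
np.set_printoptions(precision=4,suppress=True)
s=ctrl.get_state();R=Ro.from_quat(s["tcp_rot"]);print(s["time"],s["eef_pos"],s["qpos"],s["opening"],s["contact_force"],R.as_matrix())
w=optics.read_camera("wrist");cv2.imwrite("pics/w2.png",w["color"])
print("proj",proj(w,[.665,.164,.085]),proj(w,[.6125,.161,.046]),proj(w,s["eef_pos"]))
for h in((0,150,80),(172,150,80)):
    for ce,st in blobs(w,h,(h[0]+8,255,255),(0,0,560,420),100):print(ce,st,ray(w,ce,.085))
E
```

```text
time: 1.82
eef_pos: [0.6621, 0.1625, 0.1304]
tcp_rot: [0.125, 0.992, -0.0, -0.0]
contact_force: [0.3, 0.1, -0.3]
opening: -0.002
finger_force: 0.0
time: 2.65
eef_pos: [0.661, 0.164, 0.1307]
tcp_rot: [0.674, 0.739, -0.0, -0.0]
contact_force: [-0.2, -0.1, 0.1]
opening: 0.005
finger_force: 0.0
2.65 [0.661  0.164  0.1307] [ 0.0944  0.3902  1.6353 -0.      1.1171  0.0022] 0.005198223498442025 [-0.1893 -0.0733  0.1011] [[-0.0921  0.9957 -0.001 ]
 [ 0.9957  0.0921 -0.0001]
 [-0.     -0.001  -1.    ]]
proj [281.1423 241.0678] [208.5835 217.3143] [274.4391 277.8085]
[7.5346 6.5945] [  0   0  23  19 217] [0.5166 0.2776 0.085 ]
[281.7049 244.7419] [ 263  227   39   37 1081] [0.6656 0.1616 0.085 ]
[416.936 288.944] [ 387  263   61   53 2484] [0.7568 0.1385 0.085 ]
```

View pics/w2.png

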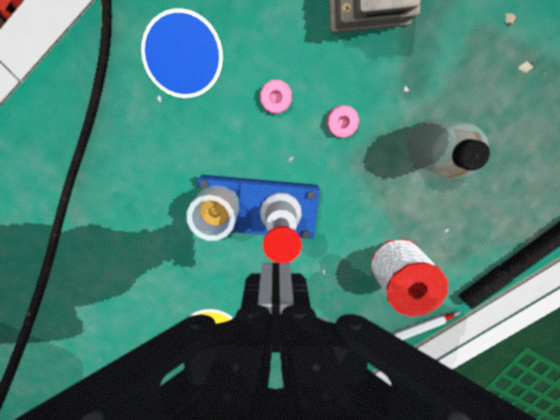

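The wrist view shows the red cap at (282,245), the tube at (212,214) and the blue mark at (183,53). The cap measures (0.6656, 0.1616), which agrees with the other views. I'll shift +4.5 mm in tool y and press slowly.

```bash
python3 -m creep '[{"x":-1,"y":4.5,"z":4,"rx":0,"ry":0,"rz":0,"grip":0},{"x":0,"y":0,"z":4,"rx":0,"ry":0,"rz":0,"grip":0},{"x":0,"y":0,"z":4,"rx":0,"ry":0,"rz":0,"grip":0},{"x":0,"y":0,"z":4,"rx":0,"ry":0,"rz":0,"grip":0},{"x":0,"y":0,"z":4,"rx":0,"ry":0,"rz":0,"grip":0},{"x":0,"y":0,"z":4,"rx":0,"ry":0,"rz":0,"grip":0},{"x":0,"y":0,"z":4,"rx":0,"ry":0,"rz":0,"grip":0},{"x":0,"y":0,"z":4,"rx":0,"ry":0,"rz":0,"grip":0},{"x":0,"y":0,"z":4,"rx":0,"ry":0,"rz":0,"grip":0},{"x":0,"y":0,"z":4,"rx":0,"ry":0,"rz":0,"grip":0}]' && python3 -m creep '[{"x":0,"y":0,"z":2.8,"rx":0,"ry":0,"rz":0,"grip":0},{"x":0,"y":0,"z":2.8,"rx":0,"ry":0,"rz":0,"grip":0},{"x":0,"y":0,"z":2.8,"rx":0,"ry":0,"rz":0,"grip":0},{"x":0,"y":0,"z":2.8,"rx":0,"ry":0,"rz":0,"grip":0},{"x":0,"y":0,"z":2.8,"rx":0,"ry":0,"rz":0,"grip":0},{"x":0,"y":0,"z":2.8,"rx":0,"ry":0,"rz":0,"grip":0},{"x":0,"y":0,"z":2.8,"rx":0,"ry":0,"rz":0,"grip":0},{"x":0,"y":0,"z":2.8,"rx":0,"ry":0,"rz":0,"grip":0},{"x":0,"y":0,"z":2.8,"rx":0,"ry":0,"rz":0,"grip":0},{"x":0,"y":0,"z":0,"rx":0,"ry":0,"rz":0,"grip":0}]'
```

```text
time: 3.53
eef_pos: [0.6659, 0.1634, 0.091]
tcp_rot: [0.671, 0.741, 0.0, 0.0]
contact_force: [0.2, 0.2, 0.7]
opening: -0.001
finger_force: 0.0
time: 4.37
eef_pos: [0.666, 0.1634, 0.0657]
tcp_rot: [0.672, 0.741, 0.0, 0.0]
contact_force: [-1.7, -0.9, 4.2]
opening: -0.002
finger_force: 1.8
```

Force 4.2 N is the spring only. I'll go on to the stop.

```bash
python3 -m creep '[{"x":0,"y":0,"z":1,"rx":0,"ry":0,"rz":0,"grip":0},{"x":0,"y":0,"z":1,"rx":0,"ry":0,"rz":0,"grip":0},{"x":0,"y":0,"z":1,"rx":0,"ry":0,"rz":0,"grip":0},{"x":0,"y":0,"z":0.5,"rx":0,"ry":0,"rz":0,"grip":0},{"x":0,"y":0,"z":0.5,"rx":0,"ry":0,"rz":0,"grip":0},{"x":0,"y":0,"z":0,"rx":0,"ry":0,"rz":0,"grip":0},{"x":0,"y":0,"z":0,"rx":0,"ry":0,"rz":0,"grip":0},{"x":0,"y":0,"z":0,"rx":0,"ry":0,"rz":0,"grip":0},{"x":0,"y":0,"z":0,"rx":0,"ry":0,"rz":0,"grip":0},{"x":0,"y":0,"z":0,"rx":0,"ry":0,"rz":0,"grip":0}]'
```

```text
time: 5.2
eef_pos: [0.6661, 0.1635, 0.063]
tcp_rot: [0.672, 0.741, 0.0, 0.0]
contact_force: [-3.8, -1.0, 6.8]
opening: 0.003
finger_force: 3.4
```

```bash
python3 -m creep '[{"x":0,"y":0,"z":0.5,"rx":0,"ry":0,"rz":0,"grip":0},{"x":0,"y":0,"z":0.5,"rx":0,"ry":0,"rz":0,"grip":0},{"x":0,"y":0,"z":0.5,"rx":0,"ry":0,"rz":0,"grip":0},{"x":0,"y":0,"z":0.5,"rx":0,"ry":0,"rz":0,"grip":0},{"x":0,"y":0,"z":0,"rx":0,"ry":0,"rz":0,"grip":0},{"x":0,"y":0,"z":0,"rx":0,"ry":0,"rz":0,"grip":0},{"x":0,"y":0,"z":0,"rx":0,"ry":0,"rz":0,"grip":0},{"x":0,"y":0,"z":0,"rx":0,"ry":0,"rz":0,"grip":0},{"x":0,"y":0,"z":0,"rx":0,"ry":0,"rz":0,"grip":0},{"x":0,"y":0,"z":0,"rx":0,"ry":0,"rz":0,"grip":0}]'
```

```text
time: 6.03
eef_pos: [0.6663, 0.1635, 0.0628]
tcp_rot: [0.671, 0.741, -0.0, 0.0]
contact_force: [-6.7, -0.3, 13.2]
opening: 0.002
finger_force: 6.4
```

The force rose to 13 N with no further travel, so the plunger is on its stop. I'll release it and move above the ejection side, opening the fingers slightly.

```bash
python3 -m creep '[{"x":0,"y":0,"z":-4,"rx":0,"ry":0,"rz":0,"grip":0},{"x":0,"y":0,"z":-4,"rx":0,"ry":0,"rz":0,"grip":0},{"x":0,"y":0,"z":-4,"rx":0,"ry":0,"rz":0,"grip":0},{"x":0,"y":0,"z":-4,"rx":0,"ry":0,"rz":0,"grip":0},{"x":0,"y":0,"z":-4,"rx":0,"ry":0,"rz":0,"grip":0},{"x":0,"y":0,"z":-4,"rx":0,"ry":0,"rz":0,"grip":0},{"x":0,"y":0,"z":-10,"rx":0,"ry":0,"rz":0,"grip":0},{"x":0,"y":0,"z":-10,"rx":0,"ry":0,"rz":0,"grip":0},{"x":0,"y":0,"z":-10,"rx":0,"ry":0,"rz":0,"grip":0},{"x":0,"y":0,"z":-10,"rx":0,"ry":0,"rz":0,"grip":0}]' && python3 -m creep '[{"x":-5,"y":-10,"z":0,"rx":0,"ry":0,"rz":2,"grip":0.17},{"x":-5,"y":-10,"z":0,"rx":0,"ry":0,"rz":2,"grip":0.17},{"x":-5,"y":-10,"z":0,"rx":0,"ry":0,"rz":2,"grip":0.17},{"x":-5,"y":-10,"z":0,"rx":0,"ry":0,"rz":2,"grip":0.17},{"x":-5,"y":-10,"z":0,"rx":0,"ry":0,"rz":2,"grip":0.17},{"x":-5,"y":-10,"z":0,"rx":0,"ry":0,"rz":2,"grip":0.17},{"x":-5,"y":-10,"z":0,"rx":0,"ry":0,"rz":2,"grip":0.17},{"x":-5,"y":-10,"z":0,"rx":0,"ry":0,"rz":2,"grip":0.17},{"x":-5,"y":-10,"z":0,"rx":0,"ry":0,"rz":0,"grip":0.17},{"x":-5,"y":-10,"z":0,"rx":0,"ry":0,"rz":0,"grip":0.17}]'
python3 - <<'E'
from h import *
from plant import ctrl,optics
np.set_printoptions(precision=4,suppress=True)
s=ctrl.get_state();R=Ro.from_quat(s["tcp_rot"]);print(s["time"],s["eef_pos"],s["opening"],R.as_matrix())
w=optics.read_camera("wrist");pickle.dump(w,open("w.pkl","wb"))
print("expected spacer",proj(w,[.56,.162,.01]),"mark",proj(w,[.581,.273,0]),"tcp",proj(w,s["eef_pos"]))
for nm,lo,hi,z in(("blue",(105,150,60),(130,255,255),0),("brass",(14,80,70),(24,255,255),.010)):
    for ce,st in blobs(w,lo,hi,(0,0,560,420),150):print(nm,ce,st,ray(w,ce,z))
cv2.imwrite("pics/w3.png",w["color"])
E
```

```text
time: 6.87
eef_pos: [0.6661, 0.1634, 0.1254]
tcp_rot: [0.672, 0.741, 0.0, 0.0]
contact_force: [-0.1, -0.3, -0.4]
opening: 0.002
finger_force: 0.0
time: 7.7
eef_pos: [0.5636, 0.1191, 0.1251]
tcp_rot: [0.768, 0.64, 0.0, 0.0]
contact_force: [0.2, -0.6, 0.3]
opening: 0.167
finger_force: 0.0
7.7 [0.5636 0.1191 0.1251] 0.16735057888865043 [[ 0.1801  0.9836  0.0012]
 [ 0.9836 -0.1801  0.    ]
 [ 0.0002  0.0012 -1.    ]]
expected spacer [260.1015 156.2315] mark [259.4497  -7.9062] tcp [274.1641 278.0555]
blue [259.5818  14.6526] [ 222    0   76   36 2078] [0.5784 0.2594 0.    ]
blue [380.6133 126.9389] [ 312   96  127   74 2617] [0.6573 0.1661 0.    ]
brass [40.5915 56.3545] [   0    0   77   91 1278] [0.4201 0.2595 0.01  ]
brass [ 17.2766 101.9848] [   0   72   44   58 1251] [0.3907 0.2336 0.01  ]
brass [331.4971 147.9221] [317 133  29  30 680] [0.6156 0.1584 0.01  ]
brass [267.9775 156.4676] [253 142  30  30 710] [0.566  0.1607 0.01  ]
```

View pics/w3.png

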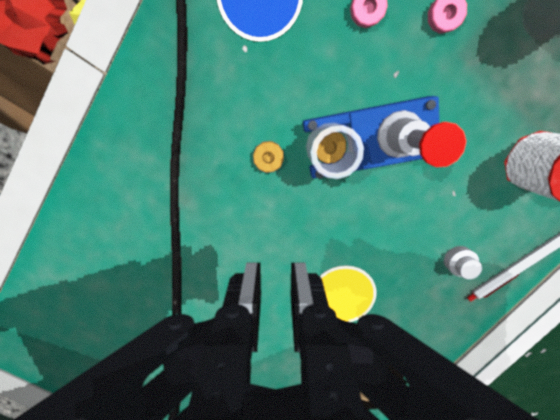

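The spacer lies at (268,156), which is (0.566, 0.161), 47–50 mm from the tube. The plunger cap is up at (443,144) and brass remains in the tube at (331,148). I'll turn the tool along the push line and descend 13 mm behind the spacer.

```bash
python3 -m creep '[{"x":7.5,"y":-3,"z":12,"rx":0,"ry":0,"rz":-2.8,"grip":0.15},{"x":0,"y":0,"z":12,"rx":0,"ry":0,"rz":0,"grip":0.15},{"x":0,"y":0,"z":12,"rx":0,"ry":0,"rz":0,"grip":0.15},{"x":0,"y":0,"z":12,"rx":0,"ry":0,"rz":0,"grip":0.15},{"x":0,"y":0,"z":12,"rx":0,"ry":0,"rz":0,"grip":0.15},{"x":0,"y":0,"z":12,"rx":0,"ry":0,"rz":0,"grip":0.15},{"x":0,"y":0,"z":12,"rx":0,"ry":0,"rz":0,"grip":0.15},{"x":0,"y":0,"z":12,"rx":0,"ry":0,"rz":0,"grip":0.15},{"x":0,"y":0,"z":12,"rx":0,"ry":0,"rz":0,"grip":0.15},{"x":0,"y":0,"z":12,"rx":0,"ry":0,"rz":0,"grip":0.15}]'
python3 - <<'E'
from h import *
from plant import ctrl,optics
np.set_printoptions(precision=4,suppress=True)
s=ctrl.get_state();R=Ro.from_quat(s["tcp_rot"]);print(R.as_matrix())
print("spacer in tool mm",R.inv().apply(np.array([.566,.1607,.005])-s["eef_pos"])*1e3,"mark",R.inv().apply(np.array([.581,.273,.005])-s["eef_pos"])*1e3)
w=optics.read_camera("wrist");cv2.imwrite("pics/w4.png",w["color"])
E
```

```text
time: 8.58
eef_pos: [0.5621, 0.1271, 0.0028]
tcp_rot: [0.752, 0.659, -0.0, -0.0]
contact_force: [-0.2, -0.4, 0.4]
opening: 0.148
finger_force: 0.0
[[ 0.1319  0.9913 -0.0002]
 [ 0.9913 -0.1319 -0.    ]
 [-0.0001 -0.0002 -1.    ]]
spacer in tool mm [33.8033 -0.6081 -2.1926] mark [147.1007  -0.5495  -2.1985]
```

View pics/w4.png

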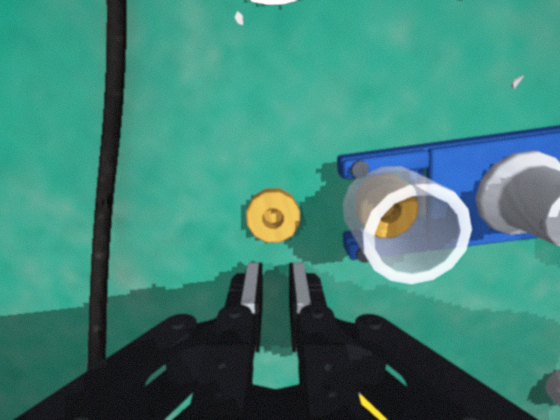

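The view shows the spacer at (273,216), centred ahead of the open fingers, with the feeder tube to the right. I'll check that the finger knuckles clear the tube (46 mm high) before pushing.

```bash
python3 - <<'E'
from h import *
from plant import ctrl,optics
np.set_printoptions(precision=1,suppress=True)
s=ctrl.get_state();R=Ro.from_quat(s["tcp_rot"]);w=optics.read_camera("wrist")
o=-w["R"].T@w["t"];ot=R.inv().apply(o-s["eef_pos"])*1e3;print("cam in tool",ot)
for p in((325,285),(330,310),(360,317),(383,322),(398,333),(440,362),(500,400),(303,263),(318,275)):
    dv=R.inv().apply(w["R"].T@np.linalg.inv(w["K"])@[p[0],p[1],1.])
    print(p,[(ot+dv*(x-ot[0])/dv[0]) for x in(-11,0,11)])
print("tube top in tool",R.inv().apply(np.array([.6145,.161,.046])-s["eef_pos"])*1e3)
for v in((415,235),):print("tube rim centre",ray(w,v,.046))
E
```

```text
cam in tool [  81.6    0.5 -142.5]
(325, 285) [array([-11. ,  27.1,  11.9]), array([ 0. , 24. , -6.5]), array([ 11. ,  20.8, -24.8])]
(330, 310) [array([-11. ,  26.3, -10.4]), array([  0. ,  23.2, -26.1]), array([ 11. ,  20.2, -41.8])]
(360, 317) [array([-11. ,  39.1, -15.7]), array([  0. ,  34.5, -30.8]), array([ 11. ,  29.9, -45.9])]
(383, 322) [array([-11. ,  48.5, -19.3]), array([  0. ,  42.8, -34. ]), array([ 11. ,  37.1, -48.6])]
(398, 333) [array([-11. ,  52.5, -26.7]), array([  0. ,  46.4, -40.4]), array([ 11. ,  40.2, -54.2])]
(440, 362) [array([-11. ,  62.6, -43.1]), array([  0. ,  55.2, -54.9]), array([ 11. ,  47.8, -66.7])]
(500, 400) [array([-11. ,  74.4, -59.7]), array([  0. ,  65.6, -69.6]), array([ 11. ,  56.8, -79.4])]
(303, 263) [array([-11. ,  17.4,  37.2]), array([ 0. , 15.4, 15.9]), array([11. , 13.4, -5.5])]
(318, 275) [array([-11. ,  24.7,  22.6]), array([ 0. , 21.8,  3. ]), array([ 11. ,  18.9, -16.6])]
tube top in tool [ 40.8  48.8 -45.7]
tube rim centre [0.6 0.2 0. ]
```

With the tool this way round, the right knuckle would run into the tube. Instead I'll turn the tool 90° so the finger line lies along the push. I'll straddle the spacer without gripping and push it with the trailing pad, which keeps the narrow side toward the feeder.

```bash
python3 -m creep '[{"x":0,"y":0,"z":-13,"rx":0,"ry":0,"rz":0,"grip":0.45},{"x":0,"y":0,"z":-13,"rx":0,"ry":0,"rz":0,"grip":0.45},{"x":0,"y":0,"z":-13,"rx":0,"ry":0,"rz":0,"grip":0.45},{"x":0,"y":0,"z":-13,"rx":0,"ry":0,"rz":0,"grip":0.45},{"x":0,"y":0,"z":-13,"rx":0,"ry":0,"rz":0,"grip":0.45},{"x":0,"y":0,"z":-13,"rx":0,"ry":0,"rz":0,"grip":0.45},{"x":0,"y":0,"z":-12,"rx":0,"ry":0,"rz":0,"grip":0.45},{"x":0,"y":0,"z":0,"rx":0,"ry":0,"rz":-6.5,"grip":0.45},{"x":0,"y":0,"z":0,"rx":0,"ry":0,"rz":-6.5,"grip":0.45},{"x":0,"y":0,"z":0,"rx":0,"ry":0,"rz":-7,"grip":0.45}]' && python3 -m creep '[{"x":0,"y":0,"z":0,"rx":0,"ry":0,"rz":-7,"grip":0.45},{"x":0,"y":0,"z":0,"rx":0,"ry":0,"rz":-7,"grip":0.45},{"x":0,"y":0,"z":0,"rx":0,"ry":0,"rz":-7,"grip":0.45},{"x":0,"y":0,"z":0,"rx":0,"ry":0,"rz":-7,"grip":0.45},{"x":0,"y":0,"z":0,"rx":0,"ry":0,"rz":-7,"grip":0.45},{"x":0,"y":0,"z":0,"rx":0,"ry":0,"rz":-7,"grip":0.45},{"x":0,"y":0,"z":0,"rx":0,"ry":0,"rz":-7,"grip":0.45},{"x":0,"y":0,"z":0,"rx":0,"ry":0,"rz":-7,"grip":0.45},{"x":0,"y":0,"z":0,"rx":0,"ry":0,"rz":-7,"grip":0.45},{"x":0,"y":0,"z":0,"rx":0,"ry":0,"rz":-7,"grip":0.45}]'
cat > look.py <<'E'
from h import *
from plant import ctrl,optics
import sys
np.set_printoptions(precision=4,suppress=True)
s=ctrl.get_state();R=Ro.from_quat(s["tcp_rot"]);print(s["time"],s["eef_pos"],s["qpos"],s["opening"]);print(R.as_matrix()[:,:2].T)
M=np.array([.581,.273,0])
for cam in sys.argv[1].split(","):
    w=optics.read_camera(cam);cv2.imwrite(f"pics/{cam}_{s['time']:.2f}.png",w["color"])
    for ce,st in blobs(w,(14,80,70),(25,255,255),(0,0,560,420),20):
        X=ray(w,ce,.010)
        if .53<X[0]<.63 and .13<X[1]<.31:
            print(cam,ce,st,X,"tool mm",R.inv().apply(X-s["eef_pos"])*1e3,"to mark mm",R.inv().apply(M-X)*1e3)
    for ce,st in blobs(w,(105,150,60),(130,255,255),(0,0,560,420),200):print(cam,"blue",ce,st[2:],ray(w,ce,0))
E
python3 look.py wrist,top
```

```text
time: 9.52
eef_pos: [0.5625, 0.1272, 0.0956]
tcp_rot: [0.624, 0.781, 0.0, 0.001]
contact_force: [0.1, 0.3, 0.7]
opening: 0.45
finger_force: 0.0
time: 10.35
eef_pos: [0.5622, 0.1272, 0.095]
tcp_rot: [0.063, 0.998, 0.0, 0.0]
contact_force: [-0.0, 0.1, -0.5]
opening: 0.453
finger_force: 0.0
10.35 [0.5622 0.1272 0.095 ] [ 0.0465  0.2226  1.922   0.      0.9966 -1.3982] 0.4526397288455743
[[-0.9921  0.1257 -0.0004]
 [ 0.1257  0.9921  0.0001]]
wrist [321.0431 217.353 ] [306 202  32  32 813] [0.5645 0.16   0.01  ] tool mm [ 1.9326 32.8674 84.9699] to mark mm [ -2.1984 114.1692  10.0089]
wrist blue [470.5696 215.7285] [  74   68 3801] [0.5809 0.2741 0.    ]
wrist blue [309.106  325.0711] [ 25  91 689] [0.6646 0.1429 0.    ]
top [264.     242.6262] [259 237  11  12 107] [0.6133 0.1627 0.01  ] tool mm [-46.1757  41.6458  84.9875] to mark mm [ 45.9099 105.3907   9.9914]
top blue [204.3443 261.5201] [ 26  26 546] [0.5808 0.2747 0.    ]
```

The spacer is 33 mm ahead along tool y. I'll move over it and descend, staying 3 mm above the bench.

```bash
python3 -m creep '[{"x":1,"y":17,"z":0,"rx":0,"ry":0,"rz":0,"grip":0.45},{"x":0,"y":16,"z":0,"rx":0,"ry":0,"rz":0,"grip":0.45},{"x":0,"y":0,"z":13,"rx":0,"ry":0,"rz":0,"grip":0.45},{"x":0,"y":0,"z":13,"rx":0,"ry":0,"rz":0,"grip":0.45},{"x":0,"y":0,"z":13,"rx":0,"ry":0,"rz":0,"grip":0.45},{"x":0,"y":0,"z":13,"rx":0,"ry":0,"rz":0,"grip":0.45},{"x":0,"y":0,"z":13,"rx":0,"ry":0,"rz":0,"grip":0.45},{"x":0,"y":0,"z":13,"rx":0,"ry":0,"rz":0,"grip":0.45},{"x":0,"y":0,"z":8,"rx":0,"ry":0,"rz":0,"grip":0.45},{"x":0,"y":0,"z":5,"rx":0,"ry":0,"rz":0,"grip":0.45}]'
python3 look.py wrist; ls -t pics|head -1
```

```text
time: 11.28
eef_pos: [0.5645, 0.1596, 0.001]
tcp_rot: [0.066, 0.998, -0.0, -0.001]
contact_force: [0.6, -0.3, 0.2]
opening: 0.447
finger_force: 0.0
11.2833 [0.5645 0.1596 0.001 ] [ 0.1027  0.3897  1.9176 -0.      0.8372 -1.3354] 0.4467187028435916
[[-0.9912  0.1324  0.0029]
 [ 0.1324  0.9912 -0.0007]]
wrist [278.5713 285.795 ] [ 254  261   50   50 2020] [0.5634 0.1609 0.01  ] tool mm [ 1.2243  1.1406 -9.0301] to mark mm [ -2.6005 113.4701   9.9119]
wrist blue [510.0631 280.7562] [ 105  100 8409] [0.5813 0.2736 0.    ]
wrist blue [318.835 344.115] [ 11  29 200] [0.6069 0.1768 0.    ]
wrist blue [252.8256 351.3885] [ 20  30 453] [0.6071 0.1414 0.    ]
wrist_11.28.png
```

The spacer sits between the fingers with play on both sides and nothing is touching. I'll push along +tool y.

```bash
python3 -m creep '[{"x":0,"y":4,"z":0,"rx":0,"ry":0,"rz":0,"grip":0.45},{"x":0,"y":4,"z":0,"rx":0,"ry":0,"rz":0,"grip":0.45},{"x":0,"y":5,"z":0,"rx":0,"ry":0,"rz":0,"grip":0.45},{"x":0,"y":5,"z":0,"rx":0,"ry":0,"rz":0,"grip":0.45},{"x":0,"y":6,"z":0,"rx":0,"ry":0,"rz":0,"grip":0.45},{"x":0,"y":6,"z":0,"rx":0,"ry":0,"rz":0,"grip":0.45},{"x":0,"y":6,"z":0,"rx":0,"ry":0,"rz":0,"grip":0.45},{"x":0,"y":6,"z":0,"rx":0,"ry":0,"rz":0,"grip":0.45},{"x":0,"y":6,"z":0,"rx":0,"ry":0,"rz":0,"grip":0.45},{"x":0,"y":5,"z":0,"rx":0,"ry":0,"rz":0,"grip":0.45}]'
python3 look.py wrist
```

```text
time: 12.17
eef_pos: [0.5726, 0.2133, 0.0031]
tcp_rot: [0.066, 0.998, 0.0, 0.0]
contact_force: [-0.3, -0.6, 0.5]
opening: 0.451
finger_force: 0.0
12.1667 [0.5726 0.2133 0.0031] [ 0.1907  0.428   1.8579  0.0001  0.8557 -1.2483] 0.4508610757471126
[[-0.9913  0.1314 -0.    ]
 [ 0.1314  0.9913  0.    ]]
wrist [259.9285 280.6029] [ 235  256   50   50 1987] [0.5689 0.2062 0.01  ] tool mm [ 2.6649 -7.5695 -6.8822] to mark mm [-3.1971 67.8411 10.0032]
wrist blue [400.619  274.8425] [ 113  100 8218] [0.5804 0.2747 0.    ]
wrist blue [227.3983 368.5415] [ 15  37 349] [0.6269 0.179  0.    ]
```

```bash
python3 -m creep '[{"x":0,"y":5,"z":0,"rx":0,"ry":0,"rz":0,"grip":0.45},{"x":0,"y":7,"z":0,"rx":0,"ry":0,"rz":0,"grip":0.45},{"x":0,"y":8,"z":0,"rx":0,"ry":0,"rz":0,"grip":0.45},{"x":0,"y":8,"z":0,"rx":0,"ry":0,"rz":0,"grip":0.45},{"x":0,"y":8,"z":0,"rx":0,"ry":0,"rz":0,"grip":0.45},{"x":0,"y":8,"z":0,"rx":0,"ry":0,"rz":0,"grip":0.45},{"x":0,"y":8,"z":0,"rx":0,"ry":0,"rz":0,"grip":0.45},{"x":0,"y":7,"z":0,"rx":0,"ry":0,"rz":0,"grip":0.45},{"x":0,"y":5,"z":0,"rx":0,"ry":0,"rz":0,"grip":0.45},{"x":0,"y":3,"z":0,"rx":0,"ry":0,"rz":0,"grip":0.45}]'
python3 look.py wrist
```

```text
time: 13.05
eef_pos: [0.5814, 0.2798, 0.0031]
tcp_rot: [0.066, 0.998, 0.0, 0.0]
contact_force: [0.2, -0.1, -0.5]
opening: 0.444
finger_force: 0.0
13.05 [0.5814 0.2798 0.0031] [ 0.2915  0.4882  1.7698  0.      0.8834 -1.1478] 0.44443452618496193
[[-0.9914  0.1311 -0.0001]
 [ 0.1311  0.9914  0.0001]]
wrist [259.6482 281.1901] [ 235  258   49   47 1694] [0.578  0.2725 0.01  ] tool mm [ 2.3742 -7.6975 -6.8737] to mark mm [-2.8555  0.9022 10.0005]
wrist [ 62.3235 342.0294] [ 56 341  12   4  34] [0.5995 0.1694 0.01  ] tool mm [ -32.4061 -107.0647   -6.8784] to mark mm [ 31.9248 100.2694  10.0051]
wrist blue [269.394  272.1896] [ 111   99 5505] [0.5794 0.2767 0.    ]
wrist blue [ 84.4728 340.1695] [ 33  31 643] [0.6071 0.1727 0.    ]
wrist blue [ 14.625  345.6419] [ 33  28 472] [0.6058 0.1341 0.    ]
```

The spacer is 3 mm from the mark's centre. I'll back the pad off it, rise straight up, and check from both fixed cameras.

```bash
python3 -m creep '[{"x":0,"y":-3,"z":0,"rx":0,"ry":0,"rz":0,"grip":0.45},{"x":0,"y":-3,"z":0,"rx":0,"ry":0,"rz":0,"grip":0.45},{"x":0,"y":0,"z":0,"rx":0,"ry":0,"rz":0,"grip":0.45},{"x":0,"y":0,"z":-10,"rx":0,"ry":0,"rz":0,"grip":0.45},{"x":0,"y":0,"z":-20,"rx":0,"ry":0,"rz":0,"grip":0.45},{"x":0,"y":0,"z":-25,"rx":0,"ry":0,"rz":0,"grip":0.45},{"x":0,"y":0,"z":-25,"rx":0,"ry":0,"rz":0,"grip":0.45},{"x":0,"y":0,"z":-25,"rx":0,"ry":0,"rz":0,"grip":0.45},{"x":0,"y":0,"z":-25,"rx":0,"ry":0,"rz":0,"grip":0.45},{"x":0,"y":0,"z":-20,"rx":0,"ry":0,"rz":0,"grip":0.45}]'
python3 look.py wrist,side; cd pics; python3 -c "
import cv2,glob,numpy as np
a=cv2.imread(sorted(glob.glob('wrist_13.9*')+glob.glob('wrist_13.8*'))[-1]);b=cv2.imread(sorted(glob.glob('side_1*'))[-1])
cv2.imwrite('end.png',cv2.resize(np.hstack([a,cv2.resize(b[190:330,180:367],(560,420))]),(800,300)))"
```

```text
time: 13.93
eef_pos: [0.5812, 0.2729, 0.1565]
tcp_rot: [0.066, 0.998, 0.001, 0.001]
contact_force: [0.0, 0.3, -0.2]
opening: 0.447
finger_force: 0.0
13.9333 [0.5812 0.2729 0.1565] [ 0.2812  0.2813  1.7249  0.      1.1324 -1.1571] 0.4473946704739721
[[-0.9912  0.1321 -0.0028]
 [ 0.1321  0.9912  0.0012]]
wrist [275.0171 194.4914] [263 183  25  24 409] [0.5791 0.2724 0.01  ] tool mm [  2.4117  -0.999  146.4889] to mark mm [-1.7326  0.851  10.0059]
wrist [156.3036 252.9018] [149 247  17  12 112] [0.6221 0.151  0.01  ] tool mm [ -56.187  -115.6428  146.5115] to mark mm [ 56.866  115.4947   9.9833]
wrist blue [275.1118 193.2104] [  57   56 1906] [0.5806 0.2722 0.    ]
wrist blue [181.9284 268.8002] [  50   98 1201] [0.6471 0.1679 0.    ]
wrist blue [521.1903 368.7221] [ 40  25 331] [0.8224 0.5231 0.    ]
wrist blue [518.4953 388.4252] [ 30  11 214] [0.8516 0.5231 0.    ]
side [323.5714 292.3839] [317 288  14  10 112] [0.5802 0.2792 0.01  ] tool mm [  2.2196   5.8866 146.4979] to mark mm [-1.5405 -6.0347  9.9969]
side blue [ 25.2145 191.3014] [  60  114 4694] [1.312  0.0175 0.    ]
side blue [290.1423 254.6582] [ 52  22 471] [0.6513 0.1618 0.    ]
side blue [322.4683 294.7432] [ 32  19 331] [ 0.5817  0.2731 -0.    ]
side blue [123.5953 366.9619] [ 45  51 472] [0.8437 0.4848 0.    ]
side blue [142.3371 380.514 ] [ 62  41 537] [0.809  0.5021 0.    ]
```

View pics/end.png

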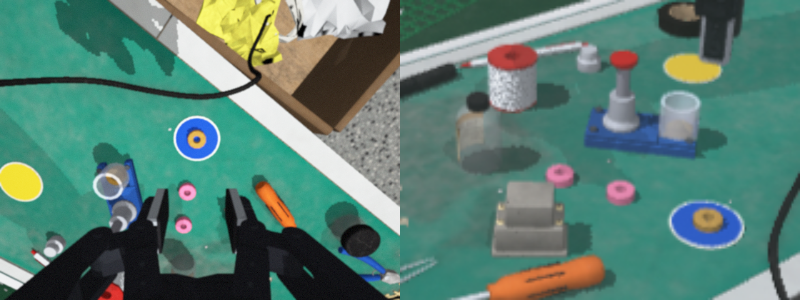

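The spacer lies centred on the blue mark, at (197,139) in the left half and (709,220) in the right. The plunger is up, the stack is still in the tube and everything else is undisturbed.

```bash
python3 -c "
from plant import sign_off
print(sign_off())"
```

```text
the job is handed in; nothing more can be done
None
```

The plunger was pressed fully once and sprang back up, and the ejected spacer now lies wholly on the blue mark, about 2 mm off centre; nothing else was seen to move, and the job was handed in at about 14 s.

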